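# Refill the sprung feed track of a sampler

### The job

Refill the sampler's feed track. Take the T-handle, lift it a little and draw the sprung pusher back until you feel the rubber buffer, without straining it, then lower the handle so that its pin catches in the keeper and let go. Stand the two sample glasses from the bench (not the beaker) upright in the channel between the waiting glass and the pusher, setting them down rather than dropping them; then lift the handle out of the keeper, ease the pusher forward without letting it snap shut until it presses the three glasses into one close row, and let go. Leave the beaker and the timer where they are.

Things in the scene. Friction and masses are not known exactly. Their poses are not given: they have to be found in the camera images.
- track: Feed track: aluminium channel 76 mm wide, 330 mm long, fixed on the bench; white sampling head 142 mm high at its feed end (y 145 to 230 mm). Origin: on the bench, under the channel's middle line; own y along the channel, +y = feed direction; z up. Channel floor 12 mm above the bench, inside width 51 mm (x +-25.5), walls' tops 43 mm above the bench, outer faces x +-31 mm.
- nest (a point): Where the underside's centre of a glass held in the white vee nest lies, on the channel floor (track y = 90 mm). The loaded row runs from here towards -y.
- channel_rear (a point): Middle of the channel floor's rear end (track y = -185 mm). Forward of it the keeper is clamped: steel tooth 40 mm wide, 6 mm thick, top 25.5 mm above the bench, ramp in front; behind it a 13 mm slot open to above, then an upright rubber buffer (top 45 mm). It was set by hand, so its place is not measured: tooth's rear face anywhere from track y = -143 to -127 mm.
- pusher (a joint): How far the pusher is drawn back (track -y), m. 0: face at track y = +75 mm. About 0.008 at the start (resting on the waiting glass), 0.102 resting on a close row of three; caught 0.126 to 0.142, pin on the buffer 5 mm more. Springs press it forward, 5 N at the start, 8 N drawn back; damping 30 N s/m.
- pusher_face (a point): Middle of the pusher's front face (black, 46 mm wide, rising 78 mm above the channel floor), 52 mm above the bench; the face looks along the track's +y.
- handle_bar (a point): Middle of the T-handle's bar: black, 14 mm diameter, 46 mm long, across the track (along its x), at rest 90 mm above the bench and 80 mm behind the pusher's face. It is the head of a sprung plunger that stands in the pusher's arm and slides straight up by at most 18 mm; it goes down by itself (2 to 3 N). An 8 mm stem below it; the arm's guide tops out 64 mm above the bench.
- latch_handle: The plunger: 8 mm pin with the T-bar on top. Origin: the pin's tip, 19.5 mm above the bench at rest. Lift 7 mm or more (10 to 12 is good) to carry the pin over the keeper's tooth; lower it fully between tooth and buffer and the pusher's spring draws it forward against the tooth, where it holds. To free it, draw back 1 or 2 mm, lift, let it go forward.
- glass_waiting: The sample glass already in the nest: like the other two, a glass with soil under a film lid, 49 mm wide at the rim, 46 mm at the foot, 75 mm high. Origin: centre of its underside; z up.
- glass_a: First sample glass on the bench, 49 mm wide at the rim, 46 mm at the foot, 75 mm high, 50 to 87 g. Origin: centre of its underside; z up. In a close row the glasses stand 46 to 48 mm apart.
- glass_b: Second sample glass on the bench, 49 mm wide at the rim, 75 mm high, 50 to 87 g. Origin: centre of its underside; z up. Either glass may go first.
- beaker: An empty glass beaker with a spout, 62 x 67 x 82 mm, standing in line with the two sample glasses; not to be used. Origin: centre of its underside.
- timer: A white bench timer, 62 x 66 x 20 mm, lying on the bench; not to be moved. Origin: centre of its underside.
Things that resemble listed ones, but are neither listed nor needed, are in the scene too. What is shaped like the glass_b but blue is not meant.

How it is judged:
On the way, in this order (a step that is already met when the one before it is completed fails the run):
1. the pusher is drawn back and caught in the keeper, handle let go (value of joint pusher above 0.118 m and contact force between the fingers and latch_handle below 0.1 N), for 0.2 s.
2. both glasses stand upright in the channel, let go, the pusher still held back (all of step 1 and x of glass_a in the frame of track between -0.004 and 0.004 m and y of glass_a in the frame of track between -0.05 and 0.06 m and z of glass_a in the frame of track between 0.009 and 0.015 m and angle between each of glass_a, glass_b's own z axis and vertical below 0.07 rad and x of glass_b in the frame of track between -0.004 and 0.004 m and y of glass_b in the frame of track between -0.05 and 0.06 m and z of glass_b in the frame of track between 0.009 and 0.015 m and contact force between the fingers and glass_a below 0.1 N and contact force between the fingers and glass_b below 0.1 N), for 0.2 s.
At the end, for the whole second after the job is handed in: All three glasses upright (4 deg) on the channel floor, centred within 4 mm, in one close row, the waiting one within 4 mm of its nest; pusher out of the keeper, reading 0.096 to 0.108, bearing on the last glass; all let go and at rest; beaker and timer within 30 mm of their places (value of joint pusher between 0.096 and 0.108 m and x of glass_waiting in the frame of track between -0.004 and 0.004 m and y of glass_waiting in the frame of track between 0.086 and 0.094 m and z of glass_waiting in the frame of track between 0.009 and 0.015 m and angle between each of glass_waiting, glass_a, glass_b's own z axis and vertical below 0.07 rad and x of glass_a in the frame of track between -0.004 and 0.004 m and y of glass_a in the frame of track between -0.012 and 0.047 m and z of glass_a in the frame of track between 0.009 and 0.015 m and x of glass_b in the frame of track between -0.004 and 0.004 m and y of glass_b in the frame of track between -0.012 and 0.047 m and z of glass_b in the frame of track between 0.009 and 0.015 m and (contact force between pusher and glass_a above 1.5 N or contact force between pusher and glass_b above 1.5 N) and contact force between the fingers and glass_waiting below 0.1 N and contact force between the fingers and glass_a below 0.1 N and contact force between the fingers and glass_b below 0.1 N and contact force between the fingers and latch_handle below 0.1 N and linear speed of each of glass_waiting, glass_a, glass_b below 0.01 m/s and distance of each of beaker, timer from where it was at the start of the episode below 0.03 m); the robot touches nothing.
It fails at once if the handle strained the keeper: more than 30 N between them (contact force between latch_handle and keeper above 30 N).
It fails at once if the pusher snapped forward, faster than 0.22 m/s (velocity of joint pusher below -0.22 m/s).
It fails at once if the pusher was driven on a glass with more than 30 N (contact force between pusher and glass_waiting above 30 N or contact force between pusher and glass_a above 30 N or contact force between pusher and glass_b above 30 N).
It fails at once if a glass was let go in the air (more than 10 mm above the channel floor) or tipped over ((height (world z) of glass_a above 0.022 m and contact force between the fingers and glass_a below 0.05 N) or (height (world z) of glass_b above 0.022 m and contact force between the fingers and glass_b below 0.05 N) or angle between any of glass_waiting, glass_a, glass_b, beaker's own z axis and vertical above 0.6 rad).
It fails at once if the beaker or the timer was moved more than 30 mm (distance of any of beaker, timer from where it was at the start of the episode above 0.03 m).
It also fails if it takes over 72 s, if anything falls off the work surface, if the arm or the gripper's body presses on something with over 40 N, if the wrist force passes 120 N, or if a joint passes its speed limit or range.

### The arm

A 6-joint arm with a two-finger parallel gripper is mounted at the origin on a cart in front of the work surface, level with it; the furniture and walls round the work are solid. World frame = base frame: x ahead of the robot, y to its left, z up, the work surface at z = 0. Lengths are in m, angles in rad, forces in N, time in s.
With the tool pointing down it reaches from about 0.425 to 0.95 m from the base axis. Payload 3.5 kg.
Tool frame: the origin (TCP) lies midway between the tips of the shut fingers; the grasp point (between the pads) lies 19 mm behind it; z points along the fingers, y is the line along which they close (so a half turn about z gives the same grasp; the last joint's range is limited). The gripper opens to 85 mm and grips with 20 to 120 N. Pads are 22 mm wide; open, the fingers measure 114 mm over their backs; the gripper's body (76 mm by 85 mm) begins 54 mm behind the grasp point. The pads swing forward as they close: fully open they stand 13 mm farther back than shut.
Start: joints at [1.089, 0.286, 1.577, -0, 1.279, -0.15], TCP at [0.22, 0.638, 0.231] pointing down, gripper open.
Joint ranges: [-2.77, 2.77], [-0.9, 2.22], [0.21, 2.48], [-1.53, 4.67], [0.24, 2.81], [-2.84, 2.84]. Speed limits (rad/s): [2.79, 2.79, 3.14, 3.14, 3.14, 3.14].

### API

Orientations are given as a unit quaternion [x, y, z, w].
In Python, from plant import get_state, read_camera, ctrl gives the robot as it stands.
- The arm moves only by the shell command python3 -m crank 'ROWS' [FORCE]. ROWS is JSON, a list of rows, each a list of 3 entries, a list of its own where there are three numbers: the shift along the tool's x, y, z in mm, then the turn about the tool's z in degrees, then the closure in counts, from 0 (fully open) to 255 (shut). In form: [[[tx, ty, tz], yaw, claw], ...]. A call has 1 to 10 rows; each row is the pose to reach, as a shift and turn from the pose commanded when the call began, along the tool's axes at that moment; what a row does not reach only later rows make up. A row lasts 1/10 s, in which the tool goes at most 50 mm and 8.59 degrees, less where a joint would pass 70% of its speed; a pose out of reach is approached as far as the arm can. A call with a gripper value outside its range is refused whole. The fingers move at their own pace and stop on an object; FORCE is the grip in N (left out, the last holds). Time passes only in rows, so rows that repeat a pose let the fingers close. It gives the time, the measured TCP pose, the force, the opening and the grip force at its end, in the units of the state.
- get_state(): the state, without advancing time (a new reading comes with each control period).
- read_camera(name): name is "side" or "top" or "wrist"; returns a dict with "frame" (400x640x3 uint8, blue, green, red), "range_z" (400x640 float32, m along the optical axis (not along the pixel's ray), 0 where there is no reading), "vfov" (degrees; the focal length in pixels is half the picture's height over the tangent of half this angle, whatever the lens; pixels are square), "cx", "cy" (the principal point, pixels), "origin" and "orientation" of the camera in the world. Camera axes: x right, y down, z forward; pixel columns grow to the right and rows downward; lengths in m; the calibration is good to about 2 mm. A picture is of the moment at which its call begins.
- ctrl.sign_off(): hands the job in; it is judged then, once.
The state is a dict: "time": time; "qpos": joint angles; "dq": joint speeds; "joint_efforts": joint torques, N m; "eef_pos": TCP position; "tcp_rot": TCP orientation; "contact_force": force on the tool from outside, world axes, zero at the start; "wrist_torque": the same for the moment, N m; "opening": opening from 0.0 (shut) to 1.0 (fully open); "finger_force": force on a finger pad.
Only numpy, scipy, OpenCV 4.12 (cv2) and the standard library are available. Lean on these libraries where they do the work, as an engineer would, in place of code of your own. Each camera call takes 0.05 s, during which the arm holds its last target. There are 200 camera calls.

## Working session

There is one attempt and no reset: what is moved stays moved. The work goes in short steps, Python scripts to look and compute and a shell command to move; the robot and the scene stay as the last step left them, time stands still between calls to the robot, and variables do not carry over. Pictures are saved under pics/ and viewed, at most 10 in all, crops included, and the job is handed in when it is done.

```bash
ls; mkdir -p pics
cat > h.py <<'E'
import numpy as np, cv2, json
from scipy.spatial.transform import Rotation as R
from plant import get_state, read_camera, ctrl
def cap(n,tag):
    c=read_camera(n); cv2.imwrite(f'pics/{tag}.png',c['frame']); np.savez(f'pics/{tag}.npz',**{k:np.array(v) for k,v in c.items()}); return c
def pts(c,uv=None):
    z=np.array(c['range_z']); h=z.shape[0]; f=h/2/np.tan(np.radians(float(c['vfov']))/2)
    v,u=np.mgrid[:z.shape[0],:z.shape[1]]
    P=np.stack([(u-float(c['cx']))*z/f,(v-float(c['cy']))*z/f,z],-1)
    return P@R.from_quat(c['orientation']).as_matrix().T+np.array(c['origin'])
E
python3 - <<'E'
from h import *
for n in ['top','side']:
    c=cap(n,n+'0'); print(n,c['origin'],c['orientation'],c['vfov'],c['cx'],c['cy'])
print(get_state())
E
```

```text
pics
top [ 0.34929805 -0.0605832   1.11514829] [ 0.71555099 -0.69336018  0.06613457 -0.05352245] 42.0304739060462 309.694149983472 198.97071756060714
side [0.5321729  0.76378335 0.51887452] [-0.00731549  0.85569964 -0.51734353 -0.00896009] 51.22711367530764 322.0467744347227 204.782235801488
{'time': 0.1, 'qpos': array([ 1.08900470e+00,  2.87106825e-01,  1.57799932e+00,  6.57365285e-07,
        1.27858300e+00, -1.50027996e-01]), 'dq': array([-0.00222248, -0.00225723, -0.00289352, -0.00017433, -0.0006627 ,
       -0.00194822]), 'joint_efforts': array([ 6.71840371e-04, -4.07295156e+01, -2.93699956e+01, -1.98250304e-04,
        3.44714783e-03, -3.50058649e-06]), 'eef_pos': array([0.21957489, 0.63767944, 0.23008259]), 'tcp_rot': array([ 1.65122110e-01,  9.86272574e-01, -9.96278370e-04, -3.25970751e-04]), 'contact_force': array([ 0.6434279 , -1.14651919, -0.41539011]), 'wrist_torque': array([ 0.01988391,  0.06073895, -0.00665104]), 'finger_force': 0.0, 'opening': 0.9996027832900605}
```

View pics/top0.png

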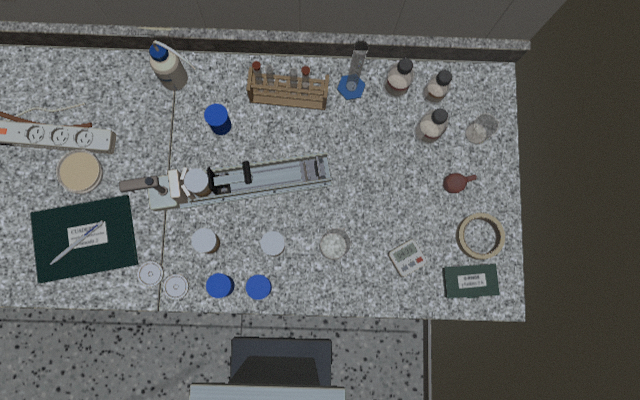

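View pics/side0.png

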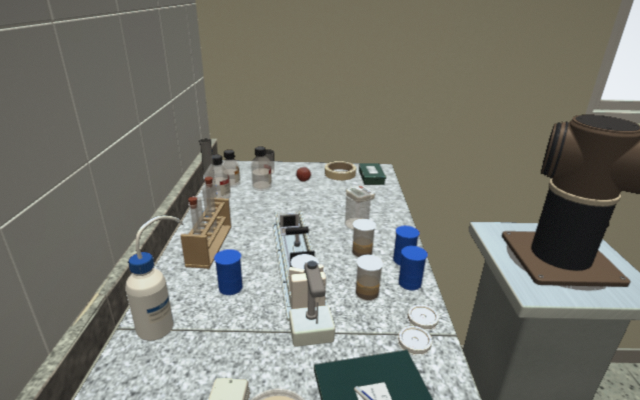

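The top view shows the track from (165,195) to (328,168), with the feed end at the left. The waiting glass is at (198,180), the T-bar at (247,172), the sample glasses at (204,240) and (272,243), the beaker at (333,245) and the timer at (408,258).

Run:
```python
from h import *
c=np.load('pics/top0.npz'); P=pts(c); f=c['frame']
for n,(u,v) in dict(bar=(247,172),wait=(198,180),A=(204,240),B=(272,243),beak=(333,245),floor=(280,175),bench=(300,215)).items(): print(n,(u,v),P[v,u].round(4))
def blob(n,zlo,zhi,cx,cy,r):
    m=(P[...,2]>zlo)&(P[...,2]<zhi)&(np.hypot(P[...,0]-cx,P[...,1]-cy)<r)
    q=P[m]; print(n,len(q),q.mean(0).round(4),((q.max(0)+q.min(0))/2).round(4),np.ptp(q,0).round(4)); return q
for n,u,v in (('A',204,240),('B',272,243),('wait',198,180)): 
    p=P[v,u]; blob(n,p[2]-.008,p[2]+.008,p[0],p[1],.035)
p=P[172,247]; q=blob('bar',.075,.1,p[0],p[1],.035)
w,V=np.linalg.eigh(np.cov(q[:,:2].T)); print('bar axis',V[:,1],np.sqrt(w*12))
# walls: heights .036-.050
m=(P[...,2]>.035)&(P[...,2]<.05)
cv=np.zeros(m.shape,np.uint8); cv[m]=255
x0,y0,x1,y1=140,140,345,225
im=cv2.resize(f[y0:y1,x0:x1],None,fx=3.9,fy=3.9,interpolation=cv2.INTER_CUBIC)
mm=cv2.resize(cv2.cvtColor(cv[y0:y1,x0:x1],cv2.COLOR_GRAY2BGR),None,fx=3.9,fy=3.9,interpolation=0)
cv2.imwrite('pics/c1.png',np.clip(np.vstack([im*1.0,mm]),0,255).astype(np.uint8)[:600,:800])
```

```text
bar (247, 172) [0.5744 0.0507 0.0962]
wait (198, 180) [0.5561 0.1485 0.0894]
A (204, 240) [0.438  0.1322 0.0712]
B (272, 243) [ 0.4359 -0.004   0.0751]
beak (333, 245) [ 0.4418 -0.1305  0.0021]
floor (280, 175) [ 0.5883 -0.0118  0.0143]
bench (300, 215) [ 0.5045 -0.0578  0.0006]
A 469 [0.4385 0.133  0.0751] [0.4386 0.1336 0.0714] [0.0461 0.0486 0.0156]
B 469 [ 0.4372 -0.0042  0.0754] [ 0.4371 -0.0041  0.0749] [0.0464 0.048  0.0112]
wait 620 [0.557  0.1529 0.0879] [0.5549 0.1514 0.0881] [0.0582 0.0629 0.0134]
bar 156 [0.5756 0.0519 0.0953] [0.5763 0.0523 0.0932] [0.0458 0.0207 0.0132]
bar axis [-0.98136439 -0.19215603] [0.01399175 0.04822775]
```

View pics/c1.png

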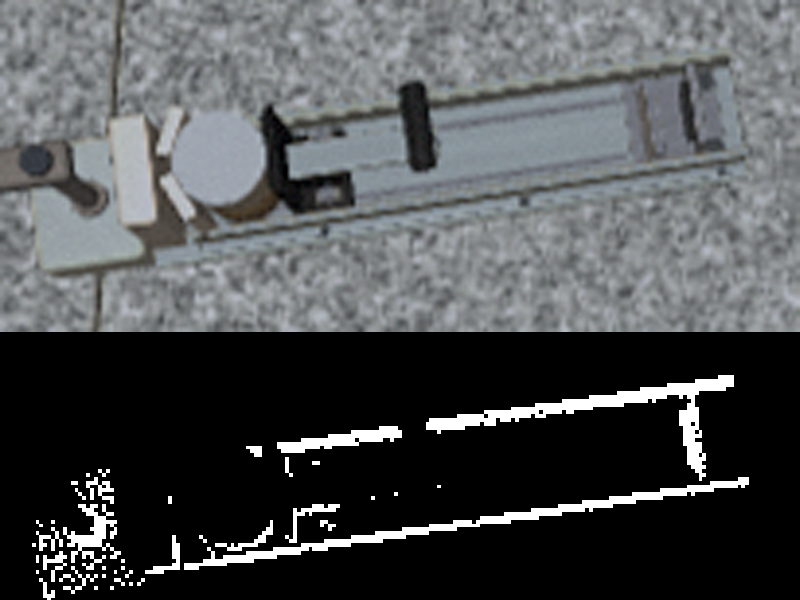

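Run:
```python
from h import *
c=np.load('pics/top0.npz'); P=pts(c)
X,Y,Z=P[...,0],P[...,1],P[...,2]
d=np.array([-.17,.985]);d/=np.linalg.norm(d); 
o=np.array([.5549,.1514])-.09*d
for it in range(4):
    ex=np.array([d[1],-d[0]])
    tx=(X-o[0])*ex[0]+(Y-o[1])*ex[1]; ty=(X-o[0])*d[0]+(Y-o[1])*d[1]
    L=[]
    for s in (-1,1):
        m=(Z>.036)&(Z<.05)&(abs(tx-s*.028)<.012)&(ty>-.18)&(ty<.03)
        k=np.polyfit(ty[m],tx[m],1); L.append(k)
    sl=(L[0][0]+L[1][0])/2; off=(L[0][1]+L[1][1])/2
    o=o+off*ex; d=d+sl*ex; d/=np.linalg.norm(d)
    print(L)
print('d',d,'angle',np.degrees(np.arctan2(d[1],d[0])),'o',o)
rel=lambda x,y:(((np.array([x,y])-o)@ex).round(4),((np.array([x,y])-o)@d).round(4))
print('wait',rel(.5549,.1514),'bar',rel(.5763,.0523))
m=(Z>.03)&(Z<.055)&(abs(tx)<.03)&(ty<-.1); 
mm=(Z>.005)&(Z<.2)&(abs(tx)<.04)&(ty<-.1); print('rear end',ty[mm&(Z>.035)].min(), ty[mm&(Z<.02)].min())
for a in np.arange(-.2,-.05,.004):
    m=(abs(tx)<.012)&(abs(ty-a)<.002); print(round(a,3),m.sum(),np.median(Z[m]).round(4),c['frame'][m].mean(0).round())
np.save('trk.npy',np.r_[o,d])
```

```text
[array([-0.01563261, -0.0242561 ]), array([0.00087833, 0.03266476])]
[array([-0.01386913, -0.028636  ]), array([-0.00225861,  0.02811357])]
[array([-0.0065982 , -0.02839366]), array([0.00313228, 0.02828061])]
[array([-0.00486743, -0.02833703]), array([0.00486329, 0.02833717])]
d [-0.18697401  0.98236486] angle 100.77624350241592 o [0.57403723 0.06336946]
wait (np.float64(-0.0023), np.float64(0.0901)) bar (np.float64(0.0002), np.float64(-0.0113))
rear end -0.6257142081797636 -0.6252975280398558
-0.2 20 -0.0002 [135. 133. 130.]
-0.196 19 0.0005 [141. 138. 134.]
-0.192 20 -0.0006 [137. 135. 131.]
-0.188 20 0.0005 [140. 137. 134.]
-0.184 15 0.0071 [128. 127. 122.]
-0.18 20 0.0125 [151. 144. 134.]
-0.176 22 0.0134 [147. 140. 130.]
-0.172 17 0.0141 [122. 115. 112.]
-0.168 19 0.0144 [121. 113. 110.]
-0.164 14 0.016 [117. 110. 108.]
-0.16 14 0.0479 [129. 122. 119.]
-0.156 21 0.0474 [80. 77. 76.]
-0.152 32 0.0291 [75. 70. 69.]
-0.148 19 0.0154 [124. 115. 113.]
-0.144 21 0.0155 [122. 114. 111.]
-0.14 18 0.0175 [125. 117. 115.]
-0.136 18 0.0267 [122. 113. 110.]
-0.132 22 0.023 [95. 95. 98.]
-0.128 21 0.0164 [106. 102. 102.]
-0.124 19 0.0153 [125. 116. 113.]
-0.12 21 0.0128 [144. 138. 130.]
-0.116 21 0.013 [152. 145. 134.]
-0.112 20 0.012 [153. 146. 136.]
-0.108 20 0.012 [153. 146. 135.]
-0.104 20 0.0123 [152. 145. 135.]
-0.1 20 0.0125 [153. 146. 136.]
-0.096 20 0.012 [154. 147. 136.]
-0.092 22 0.0113 [154. 146. 136.]
-0.088 19 0.0128 [153. 146. 135.]
-0.084 19 0.0124 [154. 146. 136.]
-0.08 20 0.0121 [154. 147. 137.]
-0.076 21 0.0121 [154. 147. 137.]
-0.072 22 0.0128 [155. 147. 137.]
-0.068 20 0.0132 [154. 147. 137.]
-0.064 21 0.0119 [155. 147. 137.]
-0.06 19 0.013 [154. 147. 136.]
-0.056 22 0.0135 [155. 147. 137.]
-0.052 20 0.0132 [154. 147. 137.]
```

```bash
cat >> h.py <<'E'
o=np.load('trk.npy')[:2]; d=np.load('trk.npy')[2:]; ex=np.array([d[1],-d[0]])
def T(x,y): return o+x*ex+y*d
def go(xy,z,ang=None):
    s=get_state(); r=R.from_quat(s['tcp_rot']); M=r.as_matrix()
    t=M.T@(np.r_[xy,z]-s['eef_pos'])*1000; 
    a=np.degrees(np.arctan2(M[1,1],M[0,1])); yaw=0
    if ang is not None: yaw=-((ang-a+90)%180-90)
    e=s['eef_pos'][:2]-o
    print('shift',t.round(1),'yaw',round(yaw,1),'tooly',a.round(1),'trk',(e@ex).round(4),(e@d).round(4),s['eef_pos'][2].round(4),'F',s['contact_force'].round(1),'tilt',M[:,2].round(3),'q',s['qpos'].round(2))
E
python3 -c "
from h import *
print(T(0,-.0115)); go(T(0,-.0115),.14,100.8)"
```

```text
[0.57618743 0.05207226]
shift [-527.9 -437.3   90.8] yaw -29.8 tooly 71.0 trk -0.2408 0.6305 0.2301 F [ 0.6 -1.1 -0.4] tilt [-0.001 -0.002 -1.   ] q [ 1.09  0.29  1.58  0.    1.28 -0.15]
```

```bash
python3 -m crank '[[[-30,-25,0],-3,0],[[-75,-62,0],-6,0],[[-130,-108,0],-9,0],[[-190,-157,0],-12,0],[[-250,-207,10],-16,0],[[-310,-257,20],-20,0],[[-370,-307,30],-24,0],[[-430,-357,40],-27,0],[[-480,-400,45],-29,0],[[-510,-420,50],-30,0]]' 40; python3 -m crank '[[[-10,-10,20],0,0],[[-18,-17,40],0,0],[[-18,-17,40],0,0]]'; python3 -c "
from h import *
go(T(0,-.0115),.074,100.8); cap('wrist','w1')"
```

```text
time: 1.1
eef_pos: [0.4738, 0.22, 0.2001]
tcp_rot: [-0.096, 0.995, 0.0, -0.0]
contact_force: [0.7, 0.7, 0.3]
opening: 1.005
finger_force: 0.0
time: 1.4
eef_pos: [0.4929, 0.207, 0.157]
tcp_rot: [-0.095, 0.996, -0.0, -0.003]
contact_force: [0.3, 0.8, -0.2]
opening: 0.998
finger_force: 0.0
shift [ -53.2 -167.8   82.7] yaw 0.1 tooly 100.9 trk -0.0528 0.1563 0.157 F [ 0.3  0.8 -0.2] tilt [-0.007 -0.002 -1.   ] q [ 0.21  0.06  1.98 -0.    1.11 -1.55]
```

View pics/w1.png

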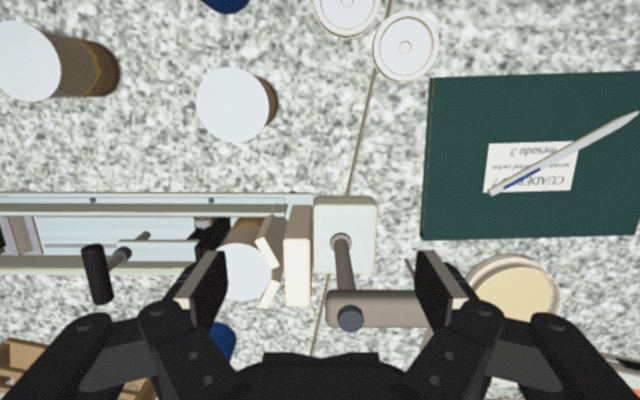

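The wrist view shows the gripper short of the target, over the sampling head at about (340,240). The bar is at (97,272). I'll rise and carry on.

```bash
python3 -m crank '[[[-10,-20,-25],0,0],[[-25,-60,-30],0,0],[[-40,-100,-20],0,0],[[-50,-140,0],0,0],[[-53,-160,10],0,0],[[-53,-167,20],0,0],[[-53,-168,30],0,0],[[-53,-168,30],0,0],[[-53,-168,30],0,0]]'
python3 - <<'E'
from h import *
go(T(0,-.0115),.074,100.8); c=cap('wrist','w2'); P=pts(c)
tx=(P[...,:2]-o)@ex; ty=(P[...,:2]-o)@d
m=(P[...,2]>.08)&(P[...,2]<.1)&(abs(tx)<.035)&(abs(ty+.012)<.025)
print(m.sum(),[(np.percentile(a[m],2).round(4),np.percentile(a[m],98).round(4)) for a in (tx,ty,P[...,2])])
E
```

```text
time: 2.35
eef_pos: [0.578, 0.0552, 0.1308]
tcp_rot: [-0.097, 0.995, 0.0, -0.0]
contact_force: [0.1, 0.0, -0.0]
opening: 1.001
finger_force: 0.0
shift [ 2.4 -2.8 56.8] yaw 0.3 tooly 101.1 trk 0.0024 -0.0087 0.1308 F [ 0.1  0.  -0. ] tilt [-0.  0. -1.] q [-0.08  0.18  1.89  0.    1.06 -1.84]
1707 [(np.float64(-0.0235), np.float64(0.0205)), (np.float64(-0.0165), np.float64(-0.0029)), (np.float64(0.089), np.float64(0.0972))]
```

View pics/w2.png

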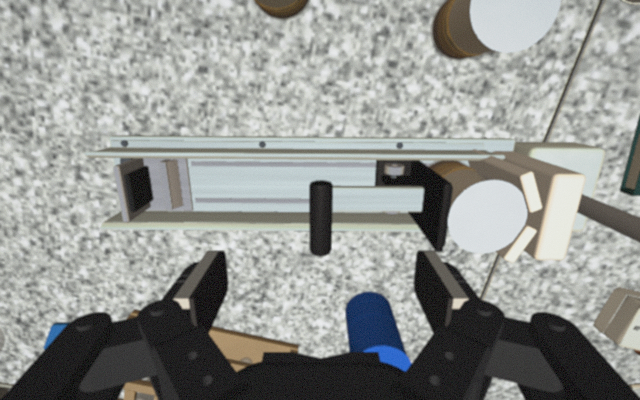

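The bar is centred between the fingers in tool y, and the measurement agrees (track x −1.5, y −9.7 mm). I'll go down and grip.

```bash
python3 -m crank '[[[4,-1,15],0,0],[[4,-1,35],0,0],[[4,-1,50],0,0],[[4,-1,56],0,0],[[4,-1,56],0,100],[[4,-1,56],0,200],[[4,-1,56],0,255],[[4,-1,56],0,255],[[4,-1,56],0,255],[[4,-1,56],0,255]]' 50; python3 -c "
from h import *
go(T(0,-.15),.086,100.8)"
```

```text
time: 3.4
eef_pos: [0.575, 0.0532, 0.0755]
tcp_rot: [-0.095, 0.995, 0.001, 0.001]
contact_force: [-1.5, 4.8, 4.2]
opening: 0.142
finger_force: 48.7
shift [  -0.6 -139.8  -10.8] yaw 0.1 tooly 100.9 trk -0.0009 -0.0102 0.0755 F [-1.5  4.8  4.2] tilt [ 0.001  0.002 -1.   ] q [-0.08  0.25  1.93  0.    0.96 -1.85]
```

```bash
python3 -m crank '[[[0,0,-6],0,255],[[0,0,-11],0,255],[[0,-10,-11],0,255],[[0,-25,-11],0,255],[[0,-40,-11],0,255],[[0,-55,-11],0,255],[[0,-70,-11],0,255],[[0,-85,-11],0,255],[[0,-100,-11],0,255],[[0,-115,-11],0,255]]'; python3 -m crank '[[[0,-8,0],0,255],[[0,-13,0],0,255],[[0,-13,0],0,255]]';python3 -c "
from h import *
go(T(0,-.148),.086,100.8)"
```

```text
time: 4.4
eef_pos: [0.5955, -0.0571, 0.084]
tcp_rot: [-0.095, 0.995, 0.004, -0.001]
contact_force: [1.2, 13.2, -2.3]
opening: 0.142
finger_force: 48.9
time: 4.7
eef_pos: [0.5982, -0.0713, 0.0841]
tcp_rot: [-0.095, 0.995, 0.003, -0.001]
contact_force: [1.6, 8.7, -2.9]
opening: 0.141
finger_force: 48.8
shift [ -1.4 -11.2  -2. ] yaw 0.1 tooly 100.9 trk -0.0014 -0.1368 0.0841 F [ 1.6  8.7 -2.9] tilt [-0.002  0.005 -1.   ] q [-0.29  0.29  1.86  0.01  0.99 -2.05]
```

```bash
python3 -m crank '[[[0,-2,-2],0,255],[[0,-4,-3],0,255],[[0,-6,-3],0,255],[[0,-8,-3],0,255],[[0,-8,-3],0,255]]'; python3 -m crank '[[[0,-1.5,0],0,255],[[0,-1.5,0],0,255]]'; python3 -m crank '[[[0,-1.5,0],0,255],[[0,-1.5,0],0,255]]'; python3 -c "
from h import *
go(T(0,-.148),.086,100.8)"
```

```text
time: 5.2
eef_pos: [0.5996, -0.0785, 0.087]
tcp_rot: [-0.095, 0.995, 0.003, -0.001]
contact_force: [0.7, 9.1, -2.0]
opening: 0.141
finger_force: 48.8
time: 5.4
eef_pos: [0.5998, -0.0798, 0.087]
tcp_rot: [-0.095, 0.995, 0.003, -0.001]
contact_force: [0.9, 9.0, -4.3]
opening: 0.137
finger_force: 48.8
time: 5.6
eef_pos: [0.5999, -0.0803, 0.0869]
tcp_rot: [-0.095, 0.995, 0.004, -0.001]
contact_force: [0.1, 11.9, -2.7]
opening: 0.143
finger_force: 49.0
shift [-1.5 -2.1  0.9] yaw 0.1 tooly 100.9 trk -0.0015 -0.146 0.0869 F [ 0.1 11.9 -2.7] tilt [-0.003  0.008 -1.   ] q [-0.3   0.29  1.85  0.01  1.   -2.07]
```

Buffer felt: force rises from 9 to 12 N at track y −146 mm. Next I lower the pin and ease it forward.

```bash
python3 -m crank '[[[0,1,0],0,255],[[0,1.5,3],0,255],[[0,1.5,7],0,255],[[0,1.5,11],0,255],[[0,1.5,14],0,255],[[0,1.5,14],0,255]]'; python3 -c "
from h import *
go(T(0,-.148),.086,100.8)"; python3 -m crank '[[[0,1,0],0,255],[[0,3,0],0,255],[[0,5,0],0,255],[[0,5,0],0,255]]'; python3 -c "
from h import *
go(T(0,-.148),.086,100.8)"
```

```text
time: 6.2
eef_pos: [0.6001, -0.0801, 0.0754]
tcp_rot: [-0.096, 0.995, 0.003, -0.001]
contact_force: [-3.7, 9.4, 7.8]
opening: 0.143
finger_force: 49.9
shift [ -1.2  -2.1 -10.6] yaw 0.2 tooly 101.0 trk -0.0012 -0.1459 0.0754 F [-3.7  9.4  7.8] tilt [-0.003  0.005 -1.   ] q [-0.3   0.31  1.86  0.    0.98 -2.07]
time: 6.6
eef_pos: [0.5993, -0.0756, 0.0754]
tcp_rot: [-0.096, 0.995, 0.002, -0.001]
contact_force: [-2.7, 7.6, 6.1]
opening: 0.135
finger_force: 49.8
shift [ -1.2  -6.7 -10.6] yaw 0.2 tooly 101.0 trk -0.0012 -0.1413 0.0754 F [-2.7  7.6  6.1] tilt [-0.002  0.004 -1.   ] q [-0.29  0.31  1.86  0.    0.98 -2.06]
```

```bash
python3 -m crank '[[[0,1.5,0],0,255],[[0,3,0],0,255],[[0,3,0],0,255]]'; python3 -c "
from h import *
go(T(0,-.148),.086,100.8)"
```

```text
time: 6.9
eef_pos: [0.5992, -0.0747, 0.0754]
tcp_rot: [-0.096, 0.995, 0.0, -0.0]
contact_force: [-2.4, 1.8, 6.3]
opening: 0.142
finger_force: 49.7
shift [ -1.1  -7.6 -10.6] yaw 0.2 tooly 101.0 trk -0.0012 -0.1404 0.0754 F [-2.4  1.8  6.3] tilt [-0.001  0.    -1.   ] q [-0.29  0.31  1.86 -0.    0.98 -2.05]
```

The tooth now carries the pin. I let go and rise.

```bash
python3 -m crank '[[[0,3,0],0,180],[[0,3,0],0,90],[[0,3,0],0,0],[[0,3,0],0,0],[[0,3,0],0,0],[[0,3,-20],0,0],[[0,3,-50],8,0],[[-10,3,-80],16,0],[[-20,3,-90],24,0],[[-30,3,-90],32,0]]'
python3 - <<'E'
from h import *
c=cap('top','top2'); P=pts(c); X,Y,Z=P[...,0],P[...,1],P[...,2]
go((.4385,.133),.15,10.8)
tx=(P[...,:2]-o)@ex; ty=(P[...,:2]-o)@d
m=(Z>.07)&(Z<.105)&(abs(tx)<.025)&(ty<-.02)&(ty>-.09); print('face',m.sum(),np.percentile(ty[m],[2,50,98]))
m=(Z>.078)&(Z<.105)&(abs(tx)<.03)&(ty<-.1)&(ty>-.17); print('bar',m.sum(),np.percentile(ty[m],[2,50,98]) if m.any() else '')
im=cv2.resize(c['frame'][140:270,150:350],None,fx=4,fy=4,interpolation=cv2.INTER_CUBIC); cv2.imwrite('pics/c2.png',im)
E
```

```text
time: 7.9
eef_pos: [0.6303, -0.0669, 0.168]
tcp_rot: [0.185, 0.983, -0.0, 0.003]
contact_force: [0.3, 0.7, -0.0]
opening: 1.002
finger_force: 0.0
shift [252.1 115.   15.5] yaw 57.7 tooly 68.5 trk 0.0314 -0.1382 0.1666 F [-0.3 -0.1  0.1] tilt [ 0.005 -0.001 -1.   ] q [-0.27  0.25  1.74  0.    1.14 -1.46]Traceback (most recent call last):
  File "<stdin>", line 5, in <module>
    return _quantile_unchecked(
        a, q, axis, out, overwrite_input, method, keepdims, weights)
    return _ureduce(a,
                    func=_quantile_ureduce_func,
    ...<5 lines>...
                    overwrite_input=overwrite_input,
                    method=method)
    r = func(a, **kwargs)
    result = _quantile(arr,
                       quantiles=q,
    ...<2 lines>...
                       out=out,
                       weights=wgt)
    slices_having_nans = np.isnan(arr[-1, ...])
                                  ~~~^^^^^^^^^
IndexError: index -1 is out of bounds for axis 0 with size 0
```

```bash
python3 -m crank '[[[25,12,0],8,0],[[60,27,0],16,0],[[95,43,0],24,0],[[130,59,0],32,0],[[165,75,0],40,0],[[200,91,0],48,0],[[230,105,0],55,0],[[250,114,0],58,0],[[252,115,0],58,0],[[252,115,0],58,0]]'
python3 - <<'E'
from h import *
c=cap('top','top2'); P=pts(c); X,Y,Z=P[...,0],P[...,1],P[...,2]
go((.4385,.133),.034,10.8)
tx=(P[...,:2]-o)@ex; ty=(P[...,:2]-o)@d
for n,a,b in (('face',-.09,-.03),('bar',-.17,-.1)):
  m=(Z>.075)&(Z<.105)&(abs(tx)<.03)&(ty<b)&(ty>a); print(n,m.sum(),np.percentile(ty[m],[2,50,98]).round(4) if m.any() else '')
w=cap('wrist','w3'); P=pts(w); Z=P[...,2]
m=(Z>.069)&(Z<.082)&(np.hypot(P[...,0]-.4385,P[...,1]-.133)<.04); q=P[m]; print(m.sum(),((q.max(0)+q.min(0))/2).round(4),np.ptp(q,0).round(4))
im=cv2.resize(c['frame'][140:270,150:350],None,fx=2,fy=2); cv2.imwrite('pics/c2.png',np.vstack([im,cv2.resize(w['frame'],(400,250))]))
E
```

```text
time: 8.95
eef_pos: [0.434, 0.1314, 0.1644]
tcp_rot: [0.635, 0.773, -0.0, 0.0]
contact_force: [0.1, 0.1, 0.2]
opening: 0.999
finger_force: 0.0
shift [  1.3   4.2 130.6] yaw 0.3 tooly 11.1 trk -0.1244 0.0925 0.1646 F [ 0.2  0.2 -0.2] tilt [ 0.001 -0.    -1.   ] q [ 0.07 -0.15  2.16 -0.    1.13 -0.12]
face 81 [-0.0695 -0.0663 -0.0628]
bar 157 [-0.1489 -0.1418 -0.1356]
3142 [0.4374 0.1346 0.0747] [0.0488 0.049  0.0045]
```

View pics/c2.png

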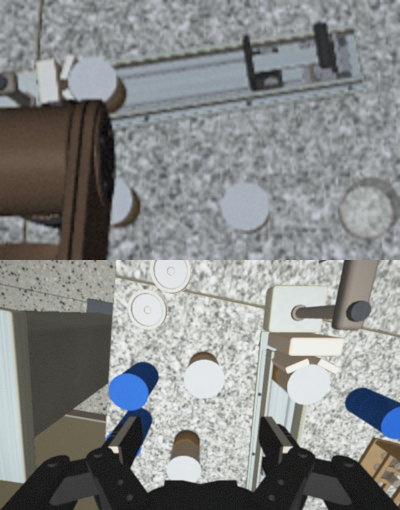

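The pusher stays latched: face at −63 mm, bar at −142 mm. In the wrist view glass A sits at (203,375), and a blue can at (130,388) is in line with the left finger. I turn the gripper 35° and open it only partly.

```bash
python3 -m crank '[[[2,4,0],9,30],[[2,4,0],18,30],[[2,4,20],27,30],[[2,4,40],35,30],[[2,4,60],35,30],[[2,4,60],35,30]]' 25
python3 - <<'E'
from h import *
go((.438,.134),.034,-24.2)
w=cap('wrist','w4'); P=pts(w); Z=P[...,2]
m=(Z>.069)&(Z<.082)&(np.hypot(P[...,0]-.438,P[...,1]-.134)<.04); q=P[m]; print(m.sum(),((q.max(0)+q.min(0))/2).round(4),np.ptp(q,0).round(4))
E
```

```text
time: 9.65
eef_pos: [0.4362, 0.133, 0.1017]
tcp_rot: [0.839, 0.544, -0.003, -0.001]
contact_force: [-0.2, -0.2, -0.1]
opening: 0.883
finger_force: 0.0
shift [ 1.9  1.6 67.7] yaw 0.2 tooly -24.0 trk -0.1224 0.0942 0.1017 F [-0.2 -0.2 -0.1] tilt [-0.006 -0.001 -1.   ] q [ 0.07 -0.05  2.2  -0.    1.    0.49]
5334 [0.4375 0.1346 0.0731] [0.0487 0.049  0.0081]
```

View pics/w4.png

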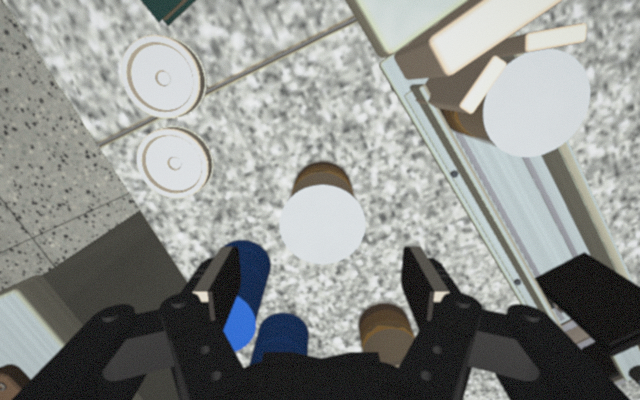

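Glass A's lid is at (322,225) between the fingers. The blue can's foot, at about (242,255), is behind the left finger's plane and clear of it. I go down and grip.

```bash
python3 -m crank '[[[2,1.5,25],0,30],[[2,1.5,50],0,30],[[2,1.5,65],0,30],[[2,1.5,68],0,30],[[2,1.5,68],0,80],[[2,1.5,68],0,160],[[2,1.5,68],0,200],[[2,1.5,68],0,200],[[2,1.5,68],0,200]]' 25
python3 - <<'E'
from h import *
go(T(0,.037),.16,10.8)
E
```

```text
time: 10.6
eef_pos: [0.4414, 0.1354, 0.0381]
tcp_rot: [0.839, 0.545, 0.001, 0.001]
contact_force: [-0.4, -1.0, 5.5]
opening: 0.539
finger_force: 26.0
shift [  18.7  129.7 -121.5] yaw -34.8 tooly -24.0 trk -0.1168 0.0955 0.0381 F [-0.4 -1.   5.5] tilt [ 0.003  0.    -1.   ] q [ 0.08  0.08  2.22 -0.    0.84  0.5 ]
```

```bash
python3 -m crank '[[[0,0,-10],0,200],[[0,0,-30],0,200],[[0,0,-55],-3,200],[[0,15,-75],-11,200],[[5,45,-80],-19,200],[[10,75,-80],-27,200],[[15,100,-80],-34,200],[[18,120,-80],-35,200],[[19,130,-80],-35,200],[[19,130,-80],-35,200]]'
cat > m.py <<'E'
from h import *
import sys
y0=float(sys.argv[1])
go(T(0,y0),.047,10.8)
w=cap('wrist',sys.argv[2]); P=pts(w); Z=P[...,2]
s=get_state(); e=s['eef_pos']
m=(Z>e[2]+.02)&(Z<e[2]+.06)&(np.hypot(P[...,0]-e[0],P[...,1]-e[1])<.034)
c=w['frame'].astype(int); m&=(c.min(-1)>130)
q=P[m]; tx=(q[:,:2]-o)@ex; ty=(q[:,:2]-o)@d
zt=np.median(q[:,2]); k=abs(q[:,2]-zt)<.006
print('lid n',k.sum(),'trk mid',[(np.percentile(a[k],1).round(4),np.percentile(a[k],99).round(4)) for a in (tx,ty)],'z',zt.round(4))
A=np.c_[q[k][:,:2],np.ones(k.sum())]; print('slope',np.linalg.lstsq(A,q[k][:,2],rcond=None)[0][:2].round(3))
tx=(P[...,:2]-o)@ex; ty=(P[...,:2]-o)@d
for sgn in (-1,1):
    for a,b in ((-.04,0),(0,.03),(.03,.06)):
        m=(Z>.038)&(Z<.05)&(abs(tx-sgn*.028)<.008)&(ty>a)&(ty<b)
        print('wall',sgn,a,m.sum(),(np.percentile(tx[m],[2,50,98]).round(4) if m.sum()>9 else ''))
E
python3 m.py .037 w5
```

```text
time: 11.6
eef_pos: [0.5669, 0.0994, 0.1167]
tcp_rot: [0.637, 0.771, -0.0, -0.0]
contact_force: [0.2, -0.4, -0.8]
opening: 0.542
finger_force: 26.1
shift [ 0.3  0.3 69.7] yaw 0.1 tooly 10.9 trk -0.0003 0.0367 0.1167 F [ 0.2 -0.4 -0.8] tilt [-0.  0. -1.] q [-0.    0.19  1.91  0.    1.04 -0.19]
lid n 10850 trk mid [(np.float64(-0.0238), np.float64(0.0221)), (np.float64(0.0125), np.float64(0.0583))] z 0.1531
slope [-0.013 -0.001]
wall -1 -0.04 0 
wall -1 0 44 [-0.0315 -0.0302 -0.0276]
wall -1 0.03 296 [-0.0311 -0.0286 -0.0264]
wall 1 -0.04 0 
wall 1 0 110 [0.0256 0.0281 0.0302]
wall 1 0.03 305 [0.0254 0.0276 0.0302]
```

View pics/w5.png

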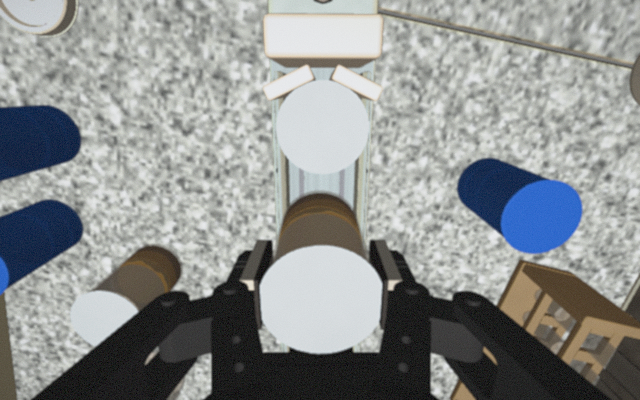

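The held glass, lid at (322,295), lines up with the channel walls to within 0.5 mm. I lower it.

```bash
python3 -m crank '[[[0,0.4,15],0,200],[[0,0.4,30],0,200],[[0,0.4,40],0,200],[[0,0.4,48],0,200],[[0,0.4,53],0,200],[[0,0.4,57],0,200],[[0,0.4,60],0,200],[[0,0.4,60],0,200]]'; python3 -m crank '[[[0,0,2],0,200],[[0,0,4],0,200],[[0,0,4],0,200]]'; python3 -c "
from h import *
go(T(0,.037),.0505,10.8)"
```

```text
time: 12.45
eef_pos: [0.5666, 0.0998, 0.0562]
tcp_rot: [0.636, 0.772, -0.0, -0.0]
contact_force: [0.2, -0.3, -1.2]
opening: 0.539
finger_force: 26.3
time: 12.75
eef_pos: [0.5667, 0.0998, 0.0525]
tcp_rot: [0.636, 0.772, -0.0, -0.0]
contact_force: [-0.1, -0.9, -1.2]
opening: 0.539
finger_force: 26.3
shift [-0.2  0.4  2. ] yaw 0.2 tooly 11.0 trk -0.0004 0.0372 0.0525 F [-0.1 -0.9 -1.2] tilt [-0. -0. -1.] q [-0.    0.28  1.94 -0.    0.92 -0.19]
```

```bash
python3 -m crank '[[[0,0,1],0,200],[[0,0,2],0,200],[[0,0,2.5],0,200],[[0,0,2.5],0,200]]'; python3 -c "
from h import *
go(T(0,.037),.0505,10.8)"
```

```text
time: 13.15
eef_pos: [0.5669, 0.0998, 0.0503]
tcp_rot: [0.636, 0.772, -0.0, 0.0]
contact_force: [-0.7, 0.7, 0.7]
opening: 0.546
finger_force: 26.4
shift [-0.1  0.2 -0.2] yaw 0.2 tooly 11.0 trk -0.0002 0.0371 0.0503 F [-0.7  0.7  0.7] tilt [ 0. -0. -1.] q [-0.    0.29  1.94 -0.    0.91 -0.19]
```

```bash
python3 -m crank '[[[0,0,1],0,200],[[0,0,1],0,150],[[0,0,1],0,60],[[0,0,1],0,30],[[0,0,1],0,30],[[0,0,-20],0,30],[[0,0,-45],0,30],[[0,0,-65],0,30],[[0,0,-80],0,30],[[0,0,-80],0,30]]'; python3 -c "
from h import *
go((.4368,-.0041),.1,10.8)
import sys; sys.argv=['',  '.037','w6']; exec(open('m.py').read())
m=(Z>.08)&(Z<.095)&(abs(tx)<.03)&(abs(ty-.037)<.027); print([(np.percentile(a[m],1).round(4),np.percentile(a[m],99).round(4)) for a in (tx,ty,Z)])
"
```

```text
time: 14.15
eef_pos: [0.5685, 0.0999, 0.1326]
tcp_rot: [0.636, 0.772, 0.002, 0.002]
contact_force: [0.0, -0.1, 0.3]
opening: 0.883
finger_force: 0.0
shift [ -76.9 -149.3   32. ] yaw 0.2 tooly 11.0 trk 0.0014 0.0369 0.1326 F [ 0.  -0.1  0.3] tilt [ 0.005  0.    -1.   ] q [-0.    0.17  1.9   0.    1.06 -0.19]
shift [ 0.2 -1.8 85.6] yaw 0.2 tooly 11.0 trk 0.0014 0.0369 0.1326 F [ 0.  -0.1  0.3] tilt [ 0.005  0.    -1.   ] q [-0.    0.17  1.9   0.    1.06 -0.19]
  return _methods._mean(a, axis=axis, dtype=dtype,
  ret = ret.dtype.type(ret / rcount)
Traceback (most recent call last):
IndexError: index -1 is out of bounds for axis 0 with size 0
```

```bash
python3 -m crank '[[[-10,-20,0],0,30],[[-25,-50,0],0,30],[[-45,-85,0],0,30],[[-60,-115,0],0,30],[[-72,-140,0],0,30],[[-77,-149,0],0,30],[[-77,-149,15],0,30],[[-77,-149,25],0,30],[[-77,-149,25],0,30]]'
python3 - <<'E'
from h import *
P=pts(np.load('pics/w6.npz')); Z=P[...,2]
tx=(P[...,:2]-o)@ex; ty=(P[...,:2]-o)@d
m=(Z>.078)&(Z<.095)&(abs(tx)<.03)&(abs(ty-.037)<.027); print('A placed',[(np.percentile(a[m],1).round(4),np.percentile(a[m],99).round(4)) for a in (tx,ty,Z)])
w=cap('wrist','w7'); P=pts(w); Z=P[...,2]
m=(Z>.069)&(Z<.082)&(np.hypot(P[...,0]-.437,P[...,1]+.004)<.04); q=P[m]; c=(q.max(0)+q.min(0))/2; print(m.sum(),c.round(4),np.ptp(q,0).round(4))
go(c[:2],.034,10.8)
E
```

```text
time: 15.1
eef_pos: [0.4339, -0.0036, 0.1029]
tcp_rot: [0.636, 0.772, -0.001, -0.002]
contact_force: [0.0, 1.5, 0.1]
opening: 0.881
finger_force: 0.0
A placed [(np.float64(-0.0245), np.float64(0.0211)), (np.float64(0.0126), np.float64(0.0585)), (np.float64(0.0803), np.float64(0.0881))]
5254 [ 0.436  -0.0028  0.0729] [0.0488 0.0494 0.0078]
shift [ 0.6  1.7 69.8] yaw 0.2 tooly 11.0 trk -0.1495 -0.0398 0.1038 F [-0.1 -0.4  0.4] tilt [-0.003  0.001 -1.   ] q [-0.24 -0.1   2.25  0.    1.   -0.44]
```

View pics/w7.png

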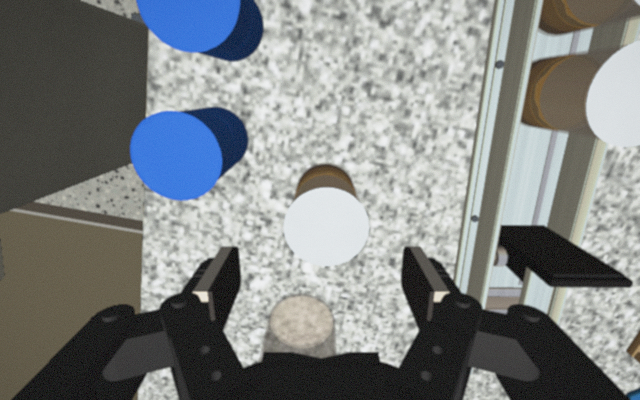

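Glass A stands in the channel. Glass B's lid is at (327,226) between the fingers, and the blue can, foot at (225,135), is clear.

```bash
python3 -m crank '[[[0.5,2,25],0,30],[[0.5,2,50],0,30],[[0.5,2,65],0,30],[[0.5,2,68],0,30],[[0.5,2,68],0,80],[[0.5,2,68],0,160],[[0.5,2,68],0,200],[[0.5,2,68],0,200],[[0.5,2,68],0,200]]' 25
python3 - <<'E'
from h import *
go(T(0,-.02),.12,10.8)
E
```

```text
time: 16.05
eef_pos: [0.4382, -0.0035, 0.0382]
tcp_rot: [0.636, 0.772, 0.001, 0.001]
contact_force: [-0.0, 0.1, 4.5]
opening: 0.542
finger_force: 26.0
shift [ 19.7 146.3 -81.5] yaw 0.2 tooly 11.0 trk -0.146 -0.0403 0.0382 F [-0.   0.1  4.5] tilt [ 0.002 -0.001 -1.   ] q [-0.24  0.03  2.27  0.    0.84 -0.43]
```

```bash
python3 -m crank '[[[0,0,-10],0,200],[[0,0,-35],0,200],[[0,0,-65],0,200],[[0,15,-80],0,200],[[5,45,-80],0,200],[[10,75,-80],0,200],[[15,105,-80],0,200],[[18,130,-80],0,200],[[20,146,-80],0,200],[[20,146,-80],0,200]]'; python3 m.py -.02 w8
```

```text
time: 17.05
eef_pos: [0.5779, 0.0446, 0.1175]
tcp_rot: [0.636, 0.772, 0.0, 0.0]
contact_force: [-0.1, -0.1, -0.6]
opening: 0.543
finger_force: 26.1
shift [-0.8 -0.4 70.5] yaw 0.2 tooly 11.0 trk 0.0003 -0.0192 0.1175 F [-0.1 -0.1 -0.6] tilt [ 0.001 -0.    -1.   ] q [-0.1   0.2   1.9   0.    1.04 -0.29]
lid n 11045 trk mid [(np.float64(-0.0232), np.float64(0.0227)), (np.float64(-0.0405), np.float64(0.0054))] z 0.1539
slope [-0.016 -0.001]
wall -1 -0.04 286 [-0.0314 -0.029  -0.0265]
wall -1 0 149 [-0.0313 -0.0292 -0.0268]
wall -1 0.03 196 [-0.0313 -0.029  -0.0266]
wall 1 -0.04 309 [0.0253 0.0278 0.0301]
wall 1 0 232 [0.0255 0.0281 0.0301]
wall 1 0.03 286 [0.0254 0.0279 0.0301]
```

View pics/w8.png

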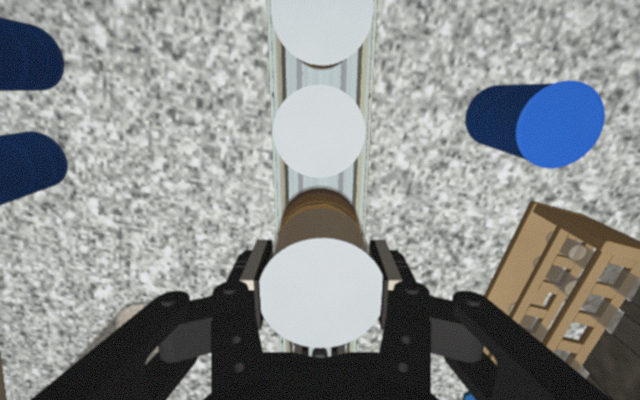

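The held glass B, lid at (322,293), is centred over the channel. Glass A stands upright at (320,130).

```bash
python3 -m crank '[[[-3,-0.3,15],0,200],[[-3,-0.3,30],0,200],[[-3,-0.3,42],0,200],[[-3,-0.3,50],0,200],[[-3,-0.3,55],0,200],[[-3,-0.3,59],0,200],[[-3,-0.3,62],0,200],[[-3,-0.3,64],0,200],[[-3,-0.3,65],0,200],[[-3,-0.3,65],0,200]]'; python3 -m crank '[[[0,0,1],0,200],[[0,0,2],0,200],[[0,0,2],0,200]]'; python3 -c "
from h import *
go(T(0,-.02),.0505,10.8)"
```

```text
time: 18.1
eef_pos: [0.5767, 0.0412, 0.0519]
tcp_rot: [0.636, 0.772, -0.0, -0.0]
contact_force: [0.6, 0.2, -0.9]
opening: 0.544
finger_force: 26.6
time: 18.4
eef_pos: [0.5768, 0.0411, 0.0503]
tcp_rot: [0.636, 0.772, -0.0, -0.0]
contact_force: [-1.1, -0.3, 0.9]
opening: 0.543
finger_force: 26.9
shift [ 2.4  1.4 -0.2] yaw 0.2 tooly 11.0 trk -0.0014 -0.0224 0.0503 F [-1.1 -0.3  0.9] tilt [-0. -0. -1.] q [-0.1   0.29  1.93 -0.    0.92 -0.3 ]
```

```bash
python3 -m crank '[[[0,0,1],0,200],[[0,0,1],0,150],[[0,0,1],0,60],[[0,0,1],0,30],[[0,0,1],0,0],[[0,0,-20],0,0],[[0,0,-45],0,0],[[-10,0,-70],-8,0],[[-40,0,-80],-16,0],[[-70,0,-85],-24,0]]'; python3 -m crank '[[[-20,0,0],-8,0],[[-40,0,0],-16,0],[[-50,0,0],-24,0],[[-50,0,0],-32,0],[[-50,0,0],-40,0],[[-50,0,0],-48,0],[[-50,0,0],-56,0],[[-50,0,0],-64,0],[[-50,0,0],-66,0],[[-50,0,0],-66,0]]'
python3 - <<'E'
from h import *
go(T(-.0012,-.1404),.0755,100.8); c=cap('wrist','w9'); P=pts(c); Z=P[...,2]
tx=(P[...,:2]-o)@ex; ty=(P[...,:2]-o)@d
def st(n,y,ry,a,b):
    m=(Z>a)&(Z<b)&(abs(tx)<.035)&(abs(ty-y)<ry)
    print(n,m.sum(),[(np.percentile(q[m],2).round(4),np.percentile(q[m],98).round(4)) for q in (tx,ty,Z)] if m.any() else '')
st('bar',-.14,.02,.08,.1); st('B',-.02,.027,.08,.095); st('A',.037,.027,.08,.095); st('face',-.065,.012,.08,.1)
E
```

```text
time: 19.4
eef_pos: [0.5912, -0.028, 0.1369]
tcp_rot: [0.459, 0.889, 0.0, 0.002]
contact_force: [-0.5, 0.7, 0.4]
opening: 1.003
finger_force: 0.0
time: 20.4
eef_pos: [0.6188, -0.0685, 0.1347]
tcp_rot: [-0.096, 0.995, 0.0, -0.0]
contact_force: [0.1, 0.6, -1.1]
opening: 0.997
finger_force: 0.0
shift [20.5 -2.5 59.2] yaw 0.2 tooly 101.0 trk 0.0193 -0.1379 0.1347 F [ 0.1  0.6 -1.1] tilt [-0.001  0.    -1.   ] q [-0.27  0.27  1.79  0.    1.09 -2.04]
bar 1723 [(np.float64(-0.0237), np.float64(0.0202)), (np.float64(-0.1474), np.float64(-0.1342)), (np.float64(0.0898), np.float64(0.0974))]
B 4944 [(np.float64(-0.0251), np.float64(0.0187)), (np.float64(-0.0439), np.float64(0.0006)), (np.float64(0.0826), np.float64(0.0878))]
A 4991 [(np.float64(-0.0241), np.float64(0.0198)), (np.float64(0.0121), np.float64(0.0558)), (np.float64(0.0813), np.float64(0.0878))]
face 1037 [(np.float64(-0.0234), np.float64(0.0205)), (np.float64(-0.0682), np.float64(-0.0612)), (np.float64(0.0807), np.float64(0.0905))]
```

View pics/w9.png

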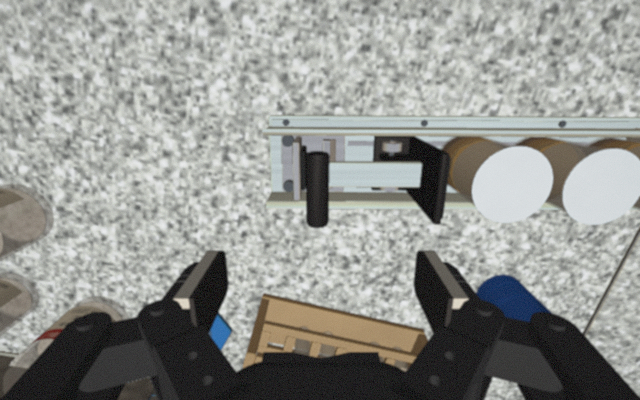

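The bar is at (317,188), still caught. Glasses B at (512,184) and A at (602,187) stand upright in front of the face. I'll take the handle again.

```bash
python3 -m crank '[[[10,-2.5,0],0,0],[[20,-2.5,10],0,0],[[20.5,-2.5,30],0,0],[[20.5,-2.5,50],0,0],[[20.5,-2.5,59],0,0],[[20.5,-2.5,59],0,100],[[20.5,-2.5,59],0,200],[[20.5,-2.5,59],0,255],[[20.5,-2.5,59],0,255],[[20.5,-2.5,59],0,255]]' 50; python3 -m crank '[[[0,-1,0],0,255],[[0,-2.5,0],0,255],[[0,-2.5,0],0,255]]'; python3 -c "
from h import *
go(T(0,-.143),.0865,100.8)"
```

```text
time: 21.45
eef_pos: [0.5997, -0.0747, 0.0769]
tcp_rot: [-0.096, 0.995, 0.0, 0.001]
contact_force: [-0.5, 3.9, 4.8]
opening: 0.148
finger_force: 37.4
time: 21.75
eef_pos: [0.5998, -0.0752, 0.0769]
tcp_rot: [-0.095, 0.995, 0.002, 0.0]
contact_force: [-1.2, 8.1, 5.4]
opening: 0.141
finger_force: 48.9
shift [-0.6 -2.  -9.6] yaw 0.1 tooly 100.9 trk -0.0006 -0.1409 0.0769 F [-1.2  8.1  5.4] tilt [-0.     0.004 -1.   ] q [-0.29  0.3   1.86  0.    0.98 -2.06]
```

```bash
python3 -m crank '[[[0,-1.5,0],0,255],[[0,-2,-4],0,255],[[0,-2,-8],0,255],[[0,-2,-12],0,255],[[0,-2,-13],0,255],[[0,-2,-13],0,255]]'; python3 -c "
from h import *
go(T(0,-.11),.0865,100.8)"
```

```text
time: 22.35
eef_pos: [0.5998, -0.0762, 0.0882]
tcp_rot: [-0.095, 0.995, 0.003, 0.0]
contact_force: [2.2, 9.3, -2.3]
opening: 0.138
finger_force: 48.7
shift [-0.9 32.   1.9] yaw 0.1 tooly 100.9 trk -0.0008 -0.142 0.0882 F [ 2.2  9.3 -2.3] tilt [-0.     0.006 -1.   ] q [-0.3   0.29  1.85  0.01  1.   -2.06]
```

```bash
python3 -m crank '[[[0,2,0],0,255],[[0,5,0],0,255],[[0,8,0],0,255],[[0,11,0],0,255],[[0,14,0],0,255],[[0,17,0],0,255],[[0,19,0],0,255],[[0,21,0],0,255],[[0,23,0],0,255],[[0,25,0],0,255]]'; python3 -m crank '[[[0,1.5,0],0,255],[[0,3,0],0,255],[[0,4.5,0],0,255],[[0,6,0],0,255],[[0,7,0],0,255],[[0,8,0],0,255],[[0,8,0],0,255]]';  python3 -c "
from h import *
go(T(0,-.107),.0765,100.8)"
```

```text
time: 23.35
eef_pos: [0.5953, -0.0523, 0.0882]
tcp_rot: [-0.095, 0.995, 0.002, 0.0]
contact_force: [1.9, 6.8, -2.4]
opening: 0.14
finger_force: 48.7
time: 24.05
eef_pos: [0.5938, -0.0444, 0.0883]
tcp_rot: [-0.095, 0.995, 0.002, 0.0]
contact_force: [1.8, 7.0, -2.3]
opening: 0.143
finger_force: 48.7
shift [-0.7  2.5 11.8] yaw 0.1 tooly 100.9 trk -0.0007 -0.1096 0.0883 F [ 1.8  7.  -2.3] tilt [ 0.001  0.005 -1.   ] q [-0.25  0.27  1.88  0.01  0.99 -2.01]
```

```bash
python3 -m crank '[[[0,1,0],0,255],[[0,2,0],0,255],[[0,3,0],0,255],[[0,4,0],0,255],[[0,4,0],0,255]]'; python3 -m crank '[[[0,1,0],0,255],[[0,2,0],0,255],[[0,2,0],0,255]]';  python3 -c "
from h import *
go(T(0,-.107),.0765,100.8)"
```

```text
time: 24.55
eef_pos: [0.5931, -0.0405, 0.0883]
tcp_rot: [-0.095, 0.995, 0.002, 0.001]
contact_force: [3.1, 7.7, -2.5]
opening: 0.139
finger_force: 48.7
time: 24.85
eef_pos: [0.5928, -0.0387, 0.0883]
tcp_rot: [-0.095, 0.995, 0.002, 0.001]
contact_force: [2.5, 7.1, -2.9]
opening: 0.142
finger_force: 48.7
shift [-0.6 -3.3 11.8] yaw 0.1 tooly 100.9 trk -0.0007 -0.1037 0.0883 F [ 2.5  7.1 -2.9] tilt [ 0.001  0.004 -1.   ] q [-0.24  0.27  1.88  0.01  0.99 -2.  ]
```

```bash
python3 -m crank '[[[0,1,0],0,255],[[0,2,0],0,255],[[0,2,0],0,255]]'; python3 -m crank '[[[0,1,0],0,255],[[0,2,0],0,255],[[0,2,0],0,255]]';  python3 - <<'E'
from h import *
go(T(0,-.107),.0765,100.8); c=cap('wrist','w10'); P=pts(c); Z=P[...,2]
tx=(P[...,:2]-o)@ex; ty=(P[...,:2]-o)@d
m=(Z>.08)&(Z<.095)&(abs(tx)<.03)&(ty>-.06)&(ty<.13)&(c['frame'].min(-1)>130)
print(m.sum()); h,e=np.histogram(ty[m],bins=np.arange(-.06,.13,.003))
print([(round(b*1000),k) for b,k in zip(e,h)])
E
```

```text
time: 25.15
eef_pos: [0.5926, -0.0379, 0.0887]
tcp_rot: [-0.096, 0.995, 0.001, 0.001]
contact_force: [2.6, 5.2, -2.5]
opening: 0.143
finger_force: 48.8
time: 25.45
eef_pos: [0.5925, -0.0375, 0.0893]
tcp_rot: [-0.096, 0.995, -0.001, 0.001]
contact_force: [3.6, 0.5, -2.1]
opening: 0.142
finger_force: 48.8
shift [-0.7 -4.4 12.8] yaw 0.2 tooly 101.0 trk -0.0007 -0.1026 0.0893 F [ 3.6  0.5 -2.1] tilt [ 0.002 -0.001 -1.   ] q [-0.23  0.26  1.88 -0.    0.99 -2.  ]
11634
[(-60, np.int64(0)), (-57, np.int64(0)), (-54, np.int64(0)), (-51, np.int64(0)), (-48, np.int64(0)), (-45, np.int64(0)), (-42, np.int64(0)), (-39, np.int64(0)), (-36, np.int64(0)), (-33, np.int64(2)), (-30, np.int64(2)), (-27, np.int64(23)), (-24, np.int64(211)), (-21, np.int64(318)), (-18, np.int64(381)), (-15, np.int64(432)), (-12, np.int64(479)), (-9, np.int64(512)), (-6, np.int64(526)), (-3, np.int64(516)), (0, np.int64(541)), (3, np.int64(516)), (6, np.int64(494)), (9, np.int64(492)), (12, np.int64(426)), (15, np.int64(401)), (18, np.int64(329)), (21, np.int64(258)), (24, np.int64(285)), (27, np.int64(349)), (30, np.int64(402)), (33, np.int64(453)), (36, np.int64(465)), (39, np.int64(512)), (42, np.int64(510)), (45, np.int64(519)), (48, np.int64(460)), (51, np.int64(378)), (54, np.int64(262)), (57, np.int64(142)), (60, np.int64(38)), (63, np.int64(0)), (66, np.int64(0)), (69, np.int64(0)), (72, np.int64(0)), (75, np.int64(0)), (78, np.int64(0)), (81, np.int64(0)), (84, np.int64(0)), (87, np.int64(0)), (90, np.int64(0)), (93, np.int64(0)), (96, np.int64(0)), (99, np.int64(0)), (102, np.int64(0)), (105, np.int64(0)), (108, np.int64(0)), (111, np.int64(0)), (114, np.int64(0)), (117, np.int64(0)), (120, np.int64(0)), (123, np.int64(0)), (126, np.int64(0))]
```

The row is closed: the handle stopped at a pusher reading of about 0.10 and the force moved onto the glasses. I lower the handle and let go.

```bash
python3 -m crank '[[[0,-0.5,4],0,255],[[0,-0.5,8],0,255],[[0,-0.5,11],0,255],[[0,-0.5,11],0,180],[[0,-0.5,11],0,90],[[0,-0.5,11],0,0],[[0,-0.5,11],0,0],[[0,-0.5,-10],0,0],[[0,-0.5,-40],0,0],[[0,-0.5,-70],0,0]]'; python3 -m crank '[[[0,-15,-20],0,0],[[0,-40,-40],0,0],[[0,-40,-40],0,0],[[0,-40,-40],0,0]]'
python3 - <<'E'
from h import *
go(T(0,0),.15,100.8)
for n in ('top','wrist'):
  c=cap(n,n+'end'); P=pts(c); Z=P[...,2]
  tx=(P[...,:2]-o)@ex; ty=(P[...,:2]-o)@d
  def st(nm,y,ry,a,b,br):
    m=(Z>a)&(Z<b)&(abs(tx)<.032)&(abs(ty-y)<ry)&((c['frame'].min(-1)>100)==br)
    print(n,nm,m.sum(),[(np.percentile(q[m],1).round(4),np.percentile(q[m],99).round(4)) for q in (tx,ty,Z)] if m.any() else '')
  st('bar',-.105,.03,.08,.1,False)
  st('W',.09,.027,.078,.095,True); st('A',.044,.026,.078,.095,True); st('B',-.003,.026,.078,.095,True)
E
```

```text
time: 26.5
eef_pos: [0.5913, -0.0376, 0.1595]
tcp_rot: [-0.096, 0.995, 0.0, -0.001]
contact_force: [-0.2, 0.3, -0.1]
opening: 0.997
finger_force: 0.0
time: 26.9
eef_pos: [0.5995, -0.0771, 0.1993]
tcp_rot: [-0.095, 0.995, 0.0, 0.0]
contact_force: [-0.2, 0.8, -0.5]
opening: 0.999
finger_force: 0.0
shift [ -1.6 142.7  49.3] yaw 0.1 tooly 100.9 trk -0.0012 -0.1427 0.1993 F [-0.2  0.8 -0.5] tilt [ 0.  0. -1.] q [-0.3   0.16  1.79  0.    1.2  -2.06]
top bar 0 
top W 583 [(np.float64(-0.0267), np.float64(0.0267)), (np.float64(0.0638), np.float64(0.1164)), (np.float64(0.0819), np.float64(0.093))]
top A 485 [(np.float64(-0.0229), np.float64(0.0225)), (np.float64(0.0187), np.float64(0.0691)), (np.float64(0.0816), np.float64(0.0923))]
top B 294 [(np.float64(-0.0192), np.float64(0.0218)), (np.float64(-0.0179), np.float64(0.0218)), (np.float64(0.0829), np.float64(0.0913))]
wrist bar 897 [(np.float64(-0.0239), np.float64(0.0202)), (np.float64(-0.11), np.float64(-0.0973)), (np.float64(0.0898), np.float64(0.0976))]
wrist W 3311 [(np.float64(-0.026), np.float64(0.0265)), (np.float64(0.0636), np.float64(0.1165)), (np.float64(0.0814), np.float64(0.0901))]
wrist A 2861 [(np.float64(-0.0238), np.float64(0.0216)), (np.float64(0.0185), np.float64(0.0692)), (np.float64(0.0839), np.float64(0.0886))]
wrist B 2693 [(np.float64(-0.0255), np.float64(0.0205)), (np.float64(-0.0235), np.float64(0.022)), (np.float64(0.0836), np.float64(0.0883))]
```

```bash
python3 -c "
from plant import ctrl; print(ctrl.sign_off())"
```

```text
the job is handed in; nothing more can be done
None
```

The job is handed in at 26.9 s of 72 s: the three glasses stand in one close row, the pusher is out of the keeper and bearing on the last glass at about 0.102, and all is let go; sign-off gave no verdict, the beaker and timer were not re-measured (nothing came near them), and I viewed 11 pictures, one over the limit of 10.

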